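# Put the stamping kit away and stack its trays

### The arm

A 6-joint arm with a two-finger parallel gripper is mounted at the origin on a cart in front of the work surface, level with it; the furniture and walls round the work are solid. World frame = base frame: x ahead of the robot, y to its left, z up, the work surface at z = 0. Lengths are in m, angles in rad, forces in N, time in s.
With the tool pointing down it reaches from about 0.35 to 0.775 m from the base axis. Payload 5.5 kg.
Tool frame: the origin (TCP) lies at the very end of the fingers, on their centre line; the grasp point (between the pads) lies 19 mm behind it; z points along the fingers, y is the line along which they close (so a half turn about z gives the same grasp; the last joint's range is limited). The gripper opens to 85 mm and grips with 20 to 120 N. Pads are 22 mm wide; open, the fingers measure 114 mm over their backs; the gripper's body (76 mm by 85 mm) begins 54 mm behind the grasp point. The pads swing forward as they close: fully open they stand 13 mm farther back than shut.
Start: joints at [-1.407, 0.313, 0.046, 1.304, 0, 1.431], TCP at [0.172, -0.549, 0.231] pointing down, gripper open.
Joint ranges: [-2.76, 2.76], [-0.86, 1.69], [-1.03, 1.26], [-2.2, 2.34], [-1.47, 1.5], [-3.14, 3.14]. Speed limits (rad/s): [2.57, 2.57, 3.14, 3.14, 3.14, 3.14].

### API

Orientations are given as a unit quaternion [w, x, y, z].
In Python, from workcell import env, read_camera, get_calibration gives the robot as it stands.
- The arm moves only by the tool jog_arm, never from a script. Its argument "motion" is one flat list of numbers, 7 for each row, row after row: the shift along the tool's x, y, z as a fraction of full scale, then the turn, a rotation vector about the tool's x, y, z as a fraction of full scale, then the opening, from 0 (shut) to 1 (fully open). In form: [x, y, z, wx, wy, wz, grip, x, y, z, wx, wy, wz, grip, ...]. A call has 1 to 12 rows; each row is the pose to reach, as a shift and turn from the pose commanded when the call began, along the tool's axes at that moment; what a row does not reach only later rows make up. Full scale, the value 1, is 0.2 m for a shift and 90 degrees for a turn. A row lasts 1/8 s, in which the tool goes at most 62.5 mm and 10.7 degrees, less where a joint would pass 70% of its speed; a pose out of reach is approached as far as the arm can. A call with a number of a shift or a turn outside -1 to 1 is refused whole. A call with a gripper value outside its range is refused whole. The fingers move at their own pace and stop on an object; "newtons" is the grip in N (left out, the last holds). Time passes only in rows, so rows that repeat a pose let the fingers close. It gives the time, the measured TCP pose, the force, the opening and the grip force at its end, in the units of the state.
- env.get_state(): the state, without advancing time (a new reading comes with each control period).
- read_camera(name): name is "scene" or "top" or "wrist"; returns the picture (400x640x3 uint8, red, green, blue); there is no depth.
- get_calibration(name): a dict with "fx", "fy", "cx", "cy" (pixels), "world_from_camera" (4x4, takes a point from camera to world coordinates). Camera axes: x right, y down, z forward; pixel columns grow to the right and rows downward; lengths in m; the calibration is good to about 2 mm. A picture is of the moment at which its call begins: read the wrist's pose just before it. get_calibration takes no time and is no camera call; for the wrist camera it gives the pose at the moment of the call.
- env.hand_in(): hands the job in; it is judged then, once.
The state is a dict: "clock": time; "joint_pos": joint angles; "qvel": joint speeds; "tau": joint torques, N m; "tcp_pos": TCP position; "orientation": TCP orientation; "wrist_force": force on the tool from outside, world axes, zero at the start; "ft_torque": the same for the moment, N m; "finger_gap": finger opening in m; "grip_force": force on a finger pad.
Only numpy, scipy, OpenCV 4.12 (cv2) and the standard library are available. Lean on these libraries where they do the work, as an engineer would, in place of code of your own. Each camera call takes 0.05 s, during which the arm holds its last target. There are 200 camera calls.

### The job

Put the stamping kit away: stand the rubber stamp that was left on the greeting card upright in the empty compartment of the base tray with the other stamps, then pick up the shallow tote tray by its handle, keep it level so that the ink pad and the ribbon spool stay in it, and lower it gently onto the base tray where that stands, so that all four corner pins drop fully home into the sockets of the corner posts. Leave everything else on the counter where it is.

Things in the scene. Friction and masses are not known exactly. Their poses are not given: they have to be found in the camera images.
- base_tray: Base tray of pale wood, loose on the counter, 0.9 kg, 102 x 254 x 80 mm (x, y, z). Floor 6 mm; long sides and two dividers 46 mm high make three compartments in a row along y; end panels 66 mm high; square posts, 22 mm wide and 80 mm high, at the four corners. Origin: centre of its underside, 80 mm below base_rim, same axes.
- base_rim (a point): Point on the base tray's vertical centre line at the height of its post tops, 80 mm above the counter; y along its long side, z up. Each post has a round socket in its top, 11.5 mm wide, 15 mm deep, mouth bevelled by 2 mm; socket centres at x = +-40, y = +-116 mm.
- cell_0 (a point): Centre of the floor (its upper face) of the -y end compartment of the base tray, 67 mm from the tray's centre, 6 mm above the counter. Axes as base_rim. The compartment is 90 mm long (tray's x) by 62 mm wide (tray's y). One of the three is empty at the start: the one with no stamp near its point.
- cell_1 (a point): Centre of the floor (its upper face) of the middle compartment of the base tray, at the tray's centre, 6 mm above the counter. Axes as base_rim. The compartment is 90 mm long (tray's x) by 62 mm wide (tray's y). One of the three is empty at the start: the one with no stamp near its point.
- cell_2 (a point): Centre of the floor (its upper face) of the +y end compartment of the base tray, 67 mm from the tray's centre, 6 mm above the counter. Axes as base_rim. The compartment is 90 mm long (tray's x) by 62 mm wide (tray's y). One of the three is empty at the start: the one with no stamp near its point.
- tote: Shallow tote tray of pale wood, loose, 0.4 kg plus 0.12 kg of contents, 102 x 254 mm (x, y), walls 32 mm high from its sole, a carrying board across its middle. It stands on four corner pins under its sole. Origin: midway between the pin tips, 12 mm below tote_sole, same axes.
- tote_sole (a point): Centre of the tote's sole (underside of the box), 12 mm above the counter at the start; y along its long side, z up. Below it four round pins, 9 mm thick, 12 mm long, tapering over the last 6 mm to 5 mm, at x = +-40, y = +-116 mm. When stacked it coincides with base_rim; either way round (half a turn) is right.
- tote_handle (a point): Centre of the grip bar at the top of the tote's carrying board, 77 mm straight above tote_sole. The bar is 92 mm long along the tote's x, 14 mm thick along its y and 22 mm high (11 mm above and below the point); under it is a hand slot 60 mm long, 20 mm high. Axes as tote_sole.
- pad_mid (a point): Flat tin ink pad, 57 x 87 x 18 mm, 70 g, lying loose on the tote's floor (6 mm above its sole) on the +y side of the carrying board. The point is its centre, half-way up.
- ribbon_mid (a point): Low ribbon spool, 64 mm across, 22 mm high, 50 g, lying loose on the tote's floor on the -y side of the carrying board. The point is its centre, half-way up.
- stamp_1_mid (a point): Wooden rubber stamp, 69 mm tall, 45 g: 30 x 40 mm (x, y) base 19 mm high, round neck 16 mm thick up to 40 mm above the underside, then a 22 mm round knob. Point: on its axis, half-way up (34.5 mm above the underside); z up the axis. Two stamps start in the base tray; the third (which one varies) stands on a greeting card, 6 mm thick, on the counter.
- stamp_2_mid (a point): Wooden rubber stamp, 69 mm tall, 45 g: 32 x 32 mm base 19 mm high, round neck 16 mm thick up to 38 mm above the underside, then a 22 mm round knob. Point: on its axis, half-way up (34.5 mm above the underside); z up the axis. Two stamps start in the base tray; the third (which one varies) stands on a greeting card, 6 mm thick, on the counter.
- stamp_3_mid (a point): Wooden rubber stamp, 69 mm tall, 45 g: 26 x 54 mm (x, y) base 19 mm high, round neck 16 mm thick up to 40 mm above the underside, then a 22 mm round knob. Point: on its axis, half-way up (34.5 mm above the underside); z up the axis. Two stamps start in the base tray; the third (which one varies) stands on a greeting card, 6 mm thick, on the counter.
- salts_jar: Small glass jar of bath salts, 57 x 49 x 70 mm, a bystander; origin under its centre.
- service_bell: Counter bell, 85 mm across, 59 mm high, a bystander; origin under its centre.
- spool_1: Tall spool of twine, 56 mm across, 52 mm high, a bystander; origin under its centre.
- spool_3: Small spool of ribbon, 46 mm across, 30 mm high, a bystander; origin under its centre.
- pen: Marker pen, 135 mm long, 17 mm thick, lying at the counter's front edge, a bystander; origin under its centre.
Things that resemble listed ones, but are neither listed nor needed, are in the scene too. What is shaped like the part that bears stamp_3_mid but purple is not meant.

How it is judged:
On the way:
1. the left-over stamp stands upright in the empty compartment, one stamp in each compartment (((horizontal distance between stamp_1_mid and cell_0 below 0.043 m and z of stamp_1_mid in the frame of base_rim between -0.0455 and -0.0335 m) or (horizontal distance between stamp_2_mid and cell_0 below 0.043 m and z of stamp_2_mid in the frame of base_rim between -0.0455 and -0.0335 m) or (horizontal distance between stamp_3_mid and cell_0 below 0.043 m and z of stamp_3_mid in the frame of base_rim between -0.0455 and -0.0335 m)) and ((horizontal distance between stamp_1_mid and cell_1 below 0.043 m and z of stamp_1_mid in the frame of base_rim between -0.0455 and -0.0335 m) or (horizontal distance between stamp_2_mid and cell_1 below 0.043 m and z of stamp_2_mid in the frame of base_rim between -0.0455 and -0.0335 m) or (horizontal distance between stamp_3_mid and cell_1 below 0.043 m and z of stamp_3_mid in the frame of base_rim between -0.0455 and -0.0335 m)) and ((horizontal distance between stamp_1_mid and cell_2 below 0.043 m and z of stamp_1_mid in the frame of base_rim between -0.0455 and -0.0335 m) or (horizontal distance between stamp_2_mid and cell_2 below 0.043 m and z of stamp_2_mid in the frame of base_rim between -0.0455 and -0.0335 m) or (horizontal distance between stamp_3_mid and cell_2 below 0.043 m and z of stamp_3_mid in the frame of base_rim between -0.0455 and -0.0335 m)) and angle between each of stamp_1_mid, stamp_2_mid, stamp_3_mid's own z axis and vertical below 0.15 rad), for 0.2 s.
At the end, for the whole second after the job is handed in: One stamp stands upright (0.15 rad) in each compartment; the tote rests level on the base tray, pins home: sole within 3 mm of the post tops, centres within 4 mm, long sides parallel to 0.04 rad; ink pad and ribbon spool lie flat on the tote's floor; all at rest (all of step 1 and x of pad_mid in the frame of tote_sole between -0.046 and 0.046 m and y of pad_mid in the frame of tote_sole between -0.122 and 0.122 m and z of pad_mid in the frame of tote_sole between 0.009 and 0.021 m and x of ribbon_mid in the frame of tote_sole between -0.046 and 0.046 m and y of ribbon_mid in the frame of tote_sole between -0.122 and 0.122 m and z of ribbon_mid in the frame of tote_sole between 0.011 and 0.023 m and z of tote_sole in the frame of base_rim between -0.003 and 0.003 m and horizontal distance between tote_sole and base_rim below 0.004 m and angle between the y axis of tote_sole and the y axis of base_rim, either way round below 0.04 rad and angle between each of tote_sole, base_rim's own z axis and vertical below 0.05 rad and linear speed of each of tote, base_tray below 0.02 m/s); the robot touches nothing.
It fails at once if the tote is tipped by more than 0.35 rad (angle between tote_sole's own z axis and vertical above 0.35 rad).
It fails at once if the base tray is shoved more than 40 mm from where it stood (distance of base_tray from where it was at the start of the episode above 0.04 m).
It fails at once if the tote is dropped onto the base tray (comes down the last 12 mm faster than 0.4 m/s) (horizontal distance between tote_sole and base_rim below 0.03 m and z of tote_sole in the frame of base_rim below 0.012 m and linear speed of tote above 0.4 m/s).
It fails at once if the tote is rammed onto the base tray (more than 80 N between them) (contact force between tote and base_tray above 80 N).
It fails at once if a bystander is moved by more than 30 mm (distance of any of salts_jar, service_bell, spool_1, spool_3, pen from where it was at the start of the episode above 0.03 m).
It also fails if it takes over 64 s, if anything falls off the work surface, if the arm or the gripper's body presses on something with over 40 N, if the wrist force passes 120 N, or if a joint passes its speed limit or range.

## Working session

There is one attempt and no reset: what is moved stays moved. The work goes in short steps, Python scripts to look and compute and a tool call to move; the robot and the scene stay as the last step left them, time stands still between calls to the robot, and variables do not carry over. Pictures are saved under pics/ and viewed, at most 10 in all, crops included, and the job is handed in when it is done.

Besides the shell and the picture viewer there is one more tool, called after "Request:" as name(argument=value, ...) on one line, values as JSON. jog_arm: Moves the arm, as the interface text tells. Shift numbers are shares of 0.2 m and turn numbers shares of 90 degrees, none past 1 either way. Its arguments: {"type":"object","properties":{"motion":{"type":"array","items":{"type":"number"}},"newtons":{"type":"number"}},"required":["motion"]}

```bash
mkdir -p pics
cat > h.py <<'E'
import numpy as np, cv2
from workcell import env, read_camera, get_calibration
def ray(c,u,v):
    T=np.array(c["world_from_camera"]);d=T[:3,:3]@np.array([(u-c["cx"])/c["fx"],(v-c["cy"])/c["fy"],1]);return T[:3,3],d
def atz(c,u,v,z):
    o,d=ray(c,u,v);return o+d*(z-o[2])/d[2]
def proj(c,p):
    T=np.array(c["world_from_camera"]);q=T[:3,:3].T@(np.array(p)-T[:3,3]);return np.array([c["fx"]*q[0]/q[2]+c["cx"],c["fy"]*q[1]/q[2]+c["cy"]])
def snap(name,fn,crop=None,s=1):
    im=read_camera(name)[:,:,::-1].copy();cv2.imwrite(f"pics/raw_{fn}.png",im)
    if crop: x0,y0,x1,y1=crop;im=im[y0:y1,x0:x1]
    im=cv2.resize(im,None,fx=s,fy=s,interpolation=cv2.INTER_CUBIC);cv2.imwrite(f"pics/{fn}.png",im)
E
python3 - <<'E'
from h import *
snap("top","top1",s=1.25);snap("scene","scene1",s=1.25)
for n in("top","scene"):
    c=get_calibration(n);print(n,c["fx"],np.round(c["world_from_camera"],3).tolist())
print(env.get_state())
E
```

```text
top 468.1978293802342 [[-0.052, -0.975, 0.215, 0.295], [-0.999, 0.052, -0.007, -0.009], [-0.004, -0.215, -0.977, 1.35], [0.0, 0.0, 0.0, 1.0]]
scene 399.29736462799417 [[0.43, -0.646, 0.631, -0.309], [-0.903, -0.308, 0.301, -0.43], [0.0, -0.699, -0.715, 1.103], [0.0, 0.0, 0.0, 1.0]]
{'clock': 0.1, 'joint_pos': array([-1.40660458e+00,  3.13910215e-01,  4.50905788e-02,  1.30360460e+00,
       -1.81307580e-05,  1.43119608e+00]), 'qvel': array([ 0.00080514,  0.00184436,  0.00208775, -0.00128271, -0.00024379,
        0.00147948]), 'tau': array([ 2.45385432e-03, -4.81725061e+01,  2.99244690e+01,  1.26769065e-02,
       -1.94365653e-04, -1.06100515e-05]), 'tcp_pos': array([ 0.17191561, -0.54821771,  0.23050581]), 'orientation': array([-8.13779443e-04,  9.88485638e-01,  1.51312526e-01, -1.90725972e-05]), 'wrist_force': array([ 0.13331724, -0.59052471,  0.10519263]), 'ft_torque': array([-0.00073662, -0.00405463, -0.00567083]), 'grip_force': 0.0, 'finger_gap': 0.08520067564261953}
```

View pics/top1.png

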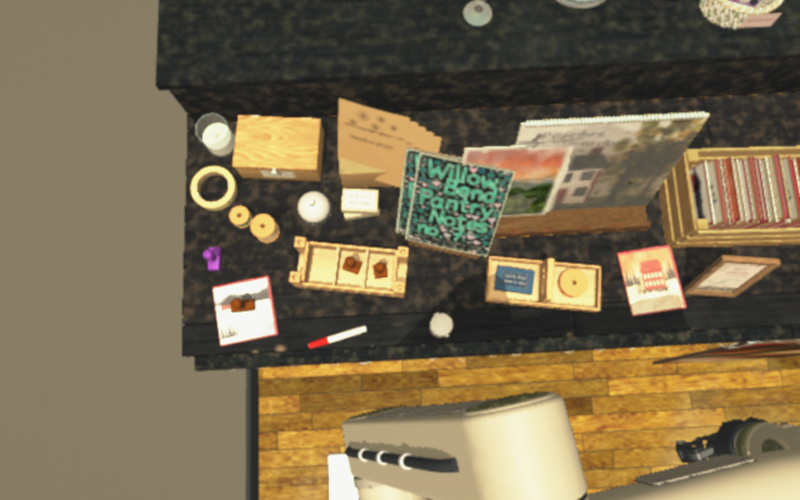

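View pics/scene1.png

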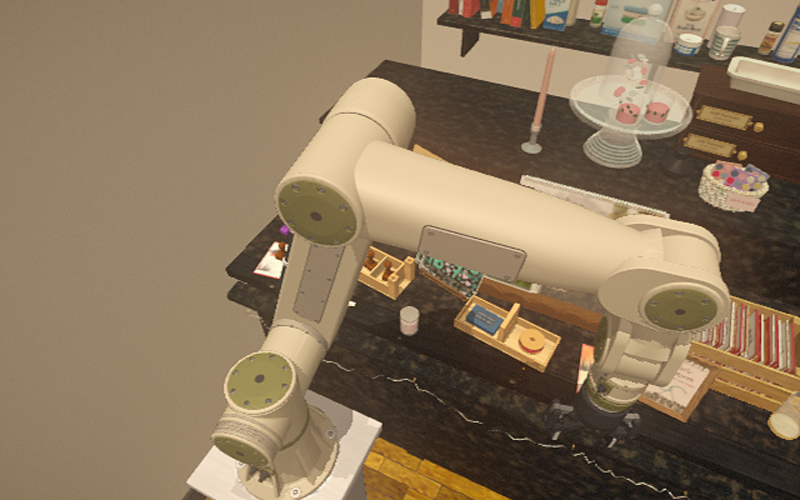

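Top view (at 800 px): the left-over stamp stands on a card at (243,302). A purple look-alike is at (212,257); it is not meant. The base tray is around (350,270), with its left compartment empty. The tote is around (545,283), with the blue pad on the left and the ribbon spool on the right. I'll confirm this in an enlarged crop.

Run:
```python
from h import *
im=cv2.imread("pics/raw_top1.png")
a=cv2.resize(im[180:280,160:335],None,fx=4,fy=4,interpolation=cv2.INTER_CUBIC)
b=cv2.resize(im[200:250,382:487],(700,200*700//420-133),interpolation=cv2.INTER_CUBIC) if 0 else cv2.resize(im[202:252,382:492],None,fx=4,fy=4,interpolation=cv2.INTER_CUBIC)
o=np.zeros((600,700,3),np.uint8);o[:400]=a;o[400:600,:440]=b
cv2.imwrite("pics/crop1.png",o)
```

```text
(no output)
```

View pics/crop1.png

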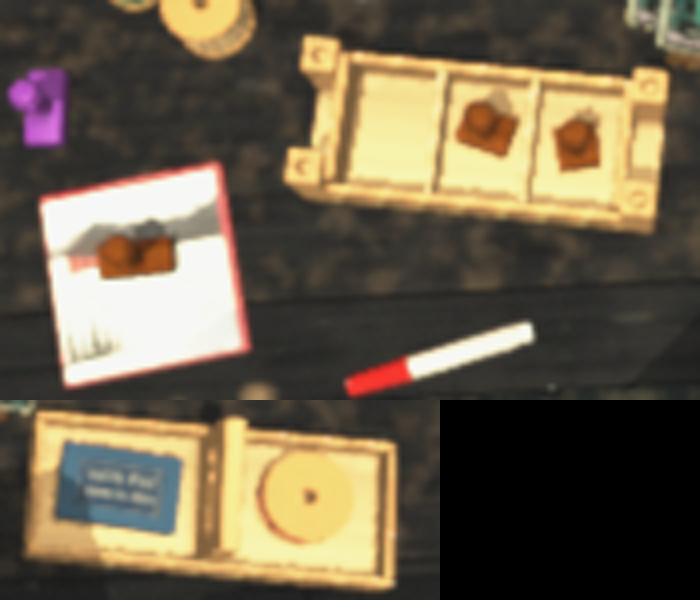

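Crop: the left-over stamp's brown base spans (100–175, 240–277) with its knob at (118,248). Its 54 mm side runs along the image, so it is stamp_3; the purple one at (40,105) is not meant. The tray sockets are at about (318,55), (303,165), (650,87) and (637,200).

Run:
```python
from h import *
c=get_calibration("top")
A=lambda x,y,z:atz(c,160+x/4,180+y/4,z)
B=lambda x,y,z:atz(c,382+x/4,202+(y-400)/4,z)
S=np.array([A(318,55,.08),A(303,165,.08),A(650,87,.08),A(637,200,.08)]);print(S.round(3),S.mean(0).round(3))
print("widths",np.linalg.norm(S[0]-S[1]),np.linalg.norm(S[0]-S[2]))
d=S[:2].mean(0)-S[2:].mean(0);print("tray yaw of y axis",np.degrees(np.arctan2(-d[0],d[1])))
print("knob",A(118,248,.067),"base c",A(137,260,.025-.006),"base ends",A(98,262,.02),A(175,256,.02))
T=np.array([B(38,412,.044),B(398,440,.044),B(393,588,.044),B(25,560,.044)]);print(T.round(3),T.mean(0).round(3))
d=T[[0,3]].mean(0)-T[[1,2]].mean(0);print("tote yaw",np.degrees(np.arctan2(-d[0],d[1])),np.linalg.norm(T[0]-T[1]),np.linalg.norm(T[0]-T[3]))
print("bar",B(233,485,.1))
c=get_calibration("wrist");s=env.get_state();print(c["fx"],np.array(c["world_from_camera"]).round(3).tolist())
```

```text
[[ 0.613  0.199  0.08 ]
 [ 0.535  0.211  0.08 ]
 [ 0.578 -0.031  0.08 ]
 [ 0.499 -0.018  0.08 ]] [0.556 0.09  0.08 ]
widths 0.07831319001425578 0.23286167010404765
tray yaw of y axis -8.861086943217199
knob [0.48616688 0.34155825 0.067     ] base c [0.48395169 0.34103265 0.019     ] base ends [0.48383395 0.36860127 0.02      ] [0.48526049 0.31364519 0.02      ]
[[ 0.566 -0.227  0.044]
 [ 0.532 -0.481  0.044]
 [ 0.427 -0.464  0.044]
 [ 0.46  -0.209  0.044]] [ 0.496 -0.345  0.044]
tote yaw -7.489299677847844 0.2556184154302628 0.10685729047827373
bar [ 0.49676643 -0.34539232  0.1       ]
279.0376695419143 [[0.299, -0.912, -0.281, 0.243], [-0.954, -0.286, -0.087, -0.528], [-0.001, 0.294, -0.956, 0.373], [0.0, 0.0, 0.0, 1.0]]
```

```bash
cat >> h.py <<'E'
from scipy.spatial.transform import Rotation as Ro
def down(psi):
    a=np.radians(psi);return Ro.from_matrix(np.array([[np.cos(a),np.sin(a),0],[np.sin(a),-np.cos(a),0],[0,0,-1]]))
def plan(tg,start=None):
    "tg: list of (x,y,z,psi); start: (x,y,z,psi) commanded pose, else measured"
    if start is None:
        s=env.get_state();p0=s["tcp_pos"];q=s["orientation"];R0=Ro.from_quat([q[1],q[2],q[3],q[0]])
    else: p0=np.array(start[:3]);R0=down(start[3])
    for x,y,z,psi in tg:
        d=R0.inv().apply(np.array([x,y,z])-p0)/.2;r=(R0.inv()*down(psi)).as_rotvec()/(np.pi/2)
        print(np.round(np.r_[d,r],3).tolist(),"" if max(abs(np.r_[d,r]))<=1 else "TOO FAR")
E
python3 - <<'E'
from h import *
plan([(.32,-.42,.23,70)])
plan([(.42,-.26,.23,120)],(.32,-.42,.23,70))
plan([(.44,-.07,.23,160)],(.42,-.26,.23,120))
plan([(.45,.12,.23,180)],(.44,-.07,.23,160))
plan([(.485,.30,.2,180)],(.45,.12,.23,180))
E
```

```text
[0.898, -0.39, 0.003, -0.001, -0.001, -0.584] 
[0.923, 0.196, 0.0, 0.0, 0.0, -0.556] 
[0.773, 0.562, 0.0, 0.0, 0.0, -0.444] 
[0.278, 0.91, 0.0, 0.0, 0.0, -0.222] 
[-0.175, 0.9, 0.15, 0.0, 0.0, 0.0]
```

Request:
jog_arm(motion=[0.898,-0.39,0,0,0,-0.584,1,0.898,-0.39,0,0,0,-0.584,1,0.898,-0.39,0,0,0,-0.584,1,0.898,-0.39,0,0,0,-0.584,1,0.898,-0.39,0,0,0,-0.584,1,0.898,-0.39,0,0,0,-0.584,1])

```text
clock: 0.85
tcp_pos: [0.3202, -0.4201, 0.231]
orientation: [-0.0, 0.82, 0.573, 0.0]
wrist_force: [-1.7, 0.4, -0.5]
finger_gap: 0.0851
grip_force: 0.0
```

Request:
jog_arm(motion=[0.923,0.196,0,0,0,-0.556,1,0.923,0.196,0,0,0,-0.556,1,0.923,0.196,0,0,0,-0.556,1,0.923,0.196,0,0,0,-0.556,1,0.923,0.196,0,0,0,-0.556,1,0.923,0.196,0,0,0,-0.556,1])

```text
clock: 1.6
tcp_pos: [0.42, -0.2605, 0.2311]
orientation: [-0.0, 0.502, 0.865, 0.0]
wrist_force: [0.6, -0.3, -0.2]
finger_gap: 0.0853
grip_force: 0.0
```

Request:
jog_arm(motion=[0.773,0.562,0,0,0,-0.444,1,0.773,0.562,0,0,0,-0.444,1,0.773,0.562,0,0,0,-0.444,1,0.773,0.562,0,0,0,-0.444,1,0.773,0.562,0,0,0,-0.444,1])

```text
clock: 2.22
tcp_pos: [0.4401, -0.07, 0.2313]
orientation: [0.0, 0.176, 0.984, -0.0]
wrist_force: [0.1, 0.2, 0.5]
finger_gap: 0.0855
grip_force: 0.0
```

Request:
jog_arm(motion=[0.278,0.91,0,0,0,-0.222,1,0.278,0.91,0,0,0,-0.222,1,0.278,0.91,0,0,0,-0.222,1,0.278,0.91,0,0,0,-0.222,1,0.278,0.91,0,0,0,-0.222,1])

```text
clock: 2.85
tcp_pos: [0.4505, 0.1188, 0.231]
orientation: [-0.0, 0.002, 1.0, -0.0]
wrist_force: [-0.1, -0.2, 0.6]
finger_gap: 0.0855
grip_force: 0.0
```

Run:
```python
from h import *
c=get_calibration("wrist");snap("wrist","w1",s=1.25);np.save("pics/w1c.npy",c,allow_pickle=True)
print(proj(c,(.556,.09,.08))*1.25, proj(c,(.485,.341,.05))*1.25)
```

```text
[374.21780219 347.25072472] [631.29783167 265.85566026]
```

View pics/w1.png

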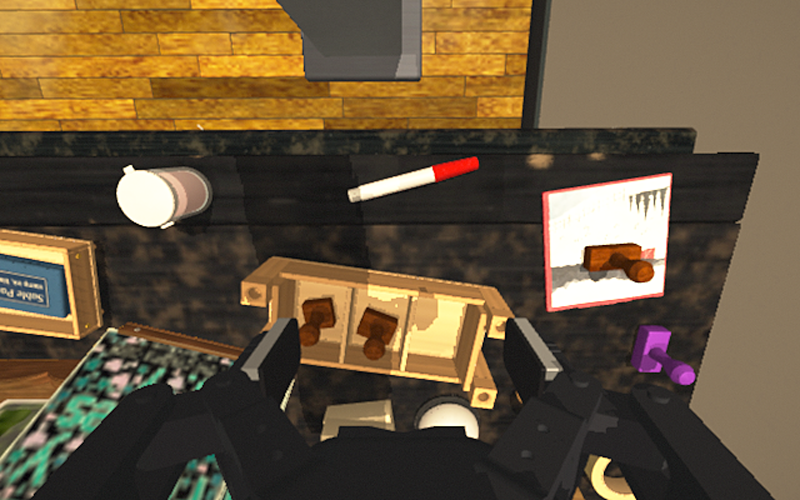

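Request:
jog_arm(motion=[-0.1,0.8,0,0,0,0,1,-0.1,0.8,0,0,0,0,1,-0.1,0.8,0,0,0,0,1,-0.1,0.8,0,0,0,0,1])

```text
clock: 3.4
tcp_pos: [0.4715, 0.2795, 0.2307]
orientation: [-0.0, 0.001, 1.0, -0.0]
wrist_force: [0.2, -0.9, -0.1]
finger_gap: 0.0855
grip_force: 0.0
```

Wrist view: the stamp's base is at (613,257) with its knob top at (642,271), and the purple one is away at (655,350). Sockets are visible at (253,292), (496,324) and (483,396).

Run:
```python
from h import *
c=np.load("pics/w1c.npy",allow_pickle=True).item()
W=lambda u,v,z:atz(c,u/1.25,v/1.25,z).round(4)
print("knob",W(642,271,.075),"basec",W(613,257,.025))
print("sock",W(253,292,.08),W(496,324,.08),W(483,396,.08))
plan([(.485,.341,.1,180),(.485,.341,.043,180)],(.470,.2788,.2305,180))
```

```text
knob [0.4814 0.3343 0.075 ] basec [0.4837 0.3373 0.025 ]
sock [ 0.4984 -0.0187  0.08  ] [0.5317 0.2047 0.08  ] [0.6121 0.1977 0.08  ]
[-0.075, 0.311, 0.652, 0.0, 0.0, 0.0] 
[-0.075, 0.311, 0.938, 0.0, 0.0, 0.0]
```

Request:
jog_arm(motion=[-0.07,0.295,0.3,0,0,0,1,-0.07,0.295,0.5,0,0,0,1,-0.07,0.295,0.65,0,0,0,1,-0.07,0.295,0.75,0,0,0,1,-0.07,0.295,0.85,0,0,0,1,-0.07,0.295,0.94,0,0,0,1,-0.07,0.295,0.94,0,0,0,1])

```text
clock: 4.28
tcp_pos: [0.4842, 0.3353, 0.0419]
orientation: [-0.002, 0.003, 1.0, -0.001]
wrist_force: [-0.1, -0.8, 0.1]
finger_gap: 0.0853
grip_force: 0.0
```

Request:
jog_arm(motion=[0,0,0,0,0,0,0,0,0,0,0,0,0,0,0,0,0,0,0,0,0,0,0,0,0,0,0,0,0,0,0,0,0,0,0,0,0,0,0,0,0,0], newtons=30)

```text
clock: 5.03
tcp_pos: [0.4848, 0.339, 0.0438]
orientation: [0.001, 0.0, 1.0, 0.0]
wrist_force: [-0.1, 1.2, 3.4]
finger_gap: 0.0195
grip_force: 29.4
```

Request:
jog_arm(motion=[0,0,-0.2,0,0,0,0,0,0,-0.4,0,0,0,0,0,0,-0.6,0,0,0,0,0,0,-0.6,0,0,0,0])

```text
clock: 5.52
tcp_pos: [0.4862, 0.3395, 0.1665]
orientation: [0.003, 0.0, 1.0, 0.001]
wrist_force: [0.4, -0.3, -0.7]
finger_gap: 0.0195
grip_force: 29.4
```

Run:
```python
from h import *
print(env.get_state()["finger_gap"])
plan([(.5654,.1557,.163,261),(.5654,.1557,.046,261)],(.484,.339,.163,180))
c=get_calibration("wrist");snap("wrist","w2",s=1.25)
```

```text
0.019475036974610404
[-0.407, -0.917, 0.0, 0.0, 0.0, -0.9] 
[-0.407, -0.917, 0.585, 0.0, 0.0, -0.9]
```

View pics/w2.png

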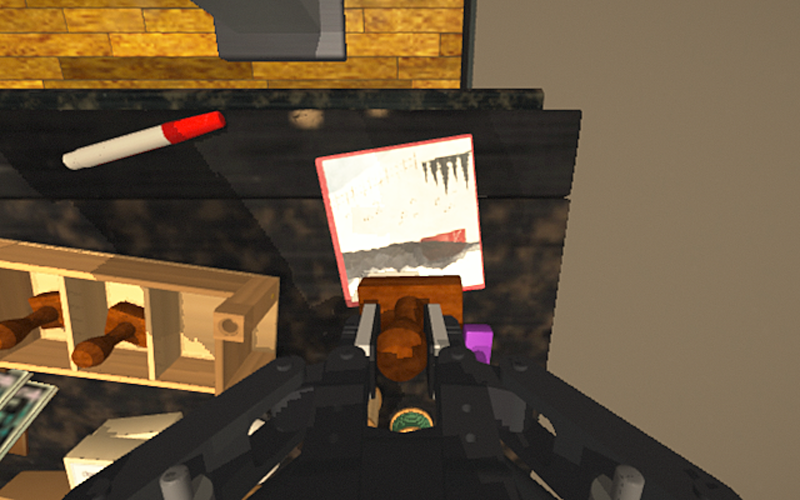

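The stamp hangs upright between the pads at (405,330), with its base square to the pads. I'll carry it over the empty compartment.

Request:
jog_arm(motion=[-0.1,-0.23,0,0,0,-0.1,0,-0.2,-0.46,0,0,0,-0.2,0,-0.3,-0.7,0,0,0,-0.3,0,-0.407,-0.917,0,0,0,-0.4,0,-0.407,-0.917,0,0,0,-0.5,0,-0.407,-0.917,0,0,0,-0.6,0,-0.407,-0.917,0,0,0,-0.7,0,-0.407,-0.917,0,0,0,-0.8,0,-0.407,-0.917,0,0,0,-0.9,0,-0.407,-0.917,0,0,0,-0.9,0,-0.407,-0.917,0,0,0,-0.9,0])

```text
clock: 6.95
tcp_pos: [0.565, 0.155, 0.1621]
orientation: [-0.001, -0.648, 0.762, 0.001]
wrist_force: [-0.1, -0.3, -0.7]
finger_gap: 0.0192
grip_force: 29.5
```

Run:
```python
from h import *
c=get_calibration("wrist");np.save("pics/w3c.npy",c,allow_pickle=True);snap("wrist","w3",s=1.25)
for x,y in((40,116),(-40,116),(40,-116),(-40,-116)):
    a=np.radians(-8.8);p=np.array([.5555+(x*np.cos(a)-y*np.sin(a))/1e3,.0895+(x*np.sin(a)+y*np.cos(a))/1e3,.08]);print(p.round(3),(proj(c,p)*1.25).round())
plan([(.5654,.1557,.046,261)])
```

```text
[0.613 0.198 0.08 ] [345. 334.]
[0.534 0.21  0.08 ] [456. 333.]
[ 0.577 -0.031  0.08 ] [321. -59.]
[ 0.498 -0.019  0.08 ] [473. -60.]
[-0.004, -0.001, 0.582, 0.001, -0.0, -0.002]
```

View pics/w3.png

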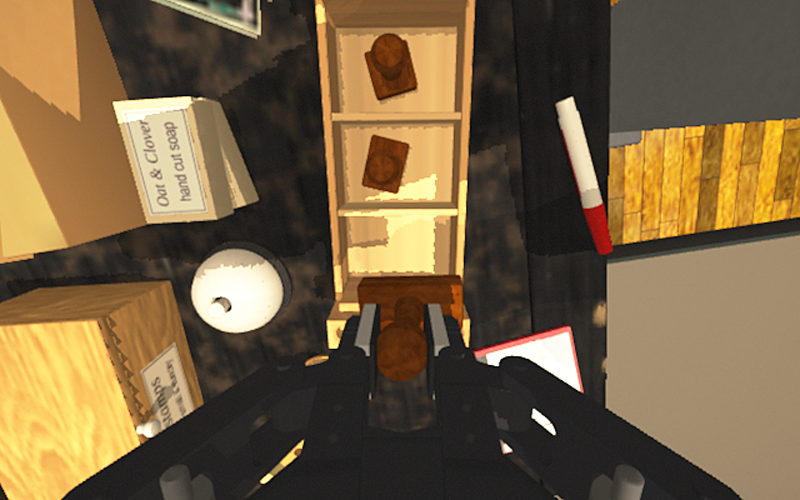

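Held over the tray: the dividers are at v=115 and 210, the empty compartment spans v=217–290, and the stamp looks centred (u≈405). A quick check against the divider, then down.

Run:
```python
from h import *
c=np.load("pics/w3c.npy",allow_pickle=True).item()
a=np.radians(-8.8);R=np.array([[np.cos(a),-np.sin(a)],[np.sin(a),np.cos(a)]])
for u,v in((338,211),(459,211),(332,117),(463,116)):
    p=atz(c,u/1.25,v/1.25,.046);print(p.round(4),(R.T@(p[:2]-[.5555,.0895])).round(4))
```

```text
[0.6058 0.1147 0.046 ] [0.0458 0.0326]
[0.5168 0.1292 0.046 ] [-0.0443  0.0333]
[0.596  0.0502 0.046 ] [ 0.046  -0.0326]
[0.5067 0.064  0.046 ] [-0.0444 -0.0326]
```

Request:
jog_arm(motion=[0,0,0.2,0,0,0,0,0,0,0.35,0,0,0,0,0,0,0.45,0,0,0,0,0,0,0.54,0,0,0,0,0,0,0.58,0,0,0,0,0,0,0.58,0,0,0,0])

```text
clock: 7.75
tcp_pos: [0.5655, 0.1552, 0.0477]
orientation: [-0.0, -0.649, 0.761, 0.0]
wrist_force: [0.7, -0.0, 0.1]
finger_gap: 0.0194
grip_force: 29.5
```

Request:
jog_arm(motion=[0,0,0.01,0,0,0,0,0,0,0.018,0,0,0,0,0,0,0.018,0,0,0,0,0,0,0.018,0,0,0,0.45,0,0,0.018,0,0,0,0.45,0,0,0.018,0,0,0,0.45,0,0,0.018,0,0,0,0.45])

```text
clock: 8.62
tcp_pos: [0.5656, 0.155, 0.0433]
orientation: [-0.0, -0.649, 0.761, 0.0]
wrist_force: [-0.0, -0.3, 1.1]
finger_gap: 0.0387
grip_force: 0.0
```

Request:
jog_arm(motion=[0,0,-0.05,0,0,0,0.45,0,0,-0.15,0,0,0,0.45,0,0,-0.4,0,0,0,0.6,0,0,-0.7,0,0,0,1,0,0,-0.9,0,0,0,1,0,0,-0.9,0,0,0,1])

```text
clock: 9.38
tcp_pos: [0.568, 0.1554, 0.2287]
orientation: [0.004, -0.649, 0.761, -0.002]
wrist_force: [0.1, 0.1, -0.6]
finger_gap: 0.0854
grip_force: 0.0
```

Run:
```python
from h import *
c=get_calibration("wrist");np.save("pics/w4c.npy",c,allow_pickle=True);snap("wrist","w4",s=1.25)
plan([(.48,.0,.25,215)])
plan([(.44,-.16,.25,172.5)],(.48,.0,.25,215))
plan([(.45,-.3,.25,172.5)],(.44,-.16,.25,172.5))
```

```text
[0.835, 0.306, -0.122, -0.002, 0.002, 0.511] 
[0.623, -0.541, 0.0, 0.0, 0.0, 0.472] 
[-0.141, -0.687, 0.0, 0.0, 0.0, 0.0]
```

View pics/w4.png

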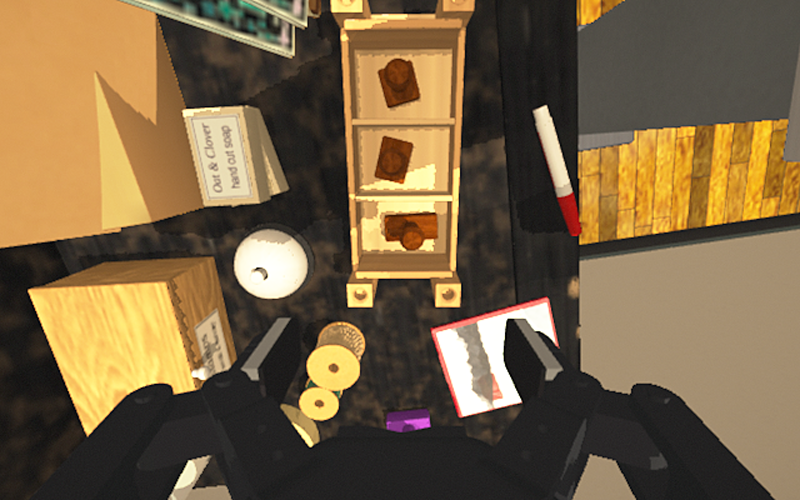

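The third stamp stands upright at (410,230) in its compartment, one stamp in each. Sockets are at (361,293) and (447,293). On to the tote.

Run:
```python
from h import *
c=np.load("pics/w4c.npy",allow_pickle=True).item()
W=lambda u,v,z:atz(c,u/1.25,v/1.25,z).round(4)
print(W(361,293,.08),W(447,293,.08))
a=np.radians(-8.8);R=np.array([[np.cos(a),-np.sin(a)],[np.sin(a),np.cos(a)]])
for x,y in((.04,.116),(-.04,.116)):print(np.array([.556,.0894])+R@[x,y])
plan([(.45,.0,.24,215)],(.5654,.1557,.223,261))
plan([(.43,-.16,.24,172.5)],(.45,.0,.24,215))
plan([(.45,-.34,.24,172.5)],(.43,-.16,.24,172.5))
```

```text
[0.6125 0.1963 0.08  ] [0.5358 0.2083 0.08  ]
[0.61327549 0.19791506]
[0.53421722 0.21015393]
[0.859, 0.448, -0.085, 0.0, 0.0, 0.511] 
[0.541, -0.598, 0.0, 0.0, 0.0, 0.472] 
[-0.217, -0.879, 0.0, 0.0, 0.0, 0.0]
```

Request:
jog_arm(motion=[0.859,0.448,-0.085,0,0,0.511,1,0.859,0.448,-0.085,0,0,0.511,1,0.859,0.448,-0.085,0,0,0.511,1,0.859,0.448,-0.085,0,0,0.511,1,0.859,0.448,-0.085,0,0,0.511,1,0.859,0.448,-0.085,0,0,0.511,1])

```text
clock: 10.18
tcp_pos: [0.4493, -0.0006, 0.2396]
orientation: [-0.001, -0.3, 0.954, 0.0]
wrist_force: [-0.2, 0.3, 0.2]
finger_gap: 0.0854
grip_force: 0.0
```

Request:
jog_arm(motion=[0.541,-0.598,0,0,0,0.472,1,0.541,-0.598,0,0,0,0.472,1,0.541,-0.598,0,0,0,0.472,1,0.541,-0.598,0,0,0,0.472,1,0.541,-0.598,0,0,0,0.472,1])

```text
clock: 10.8
tcp_pos: [0.4296, -0.1606, 0.2398]
orientation: [-0.001, 0.065, 0.998, 0.0]
wrist_force: [0.9, -0.5, -0.7]
finger_gap: 0.0854
grip_force: 0.0
```

Request:
jog_arm(motion=[-0.217,-0.879,0,0,0,0,1,-0.217,-0.879,0,0,0,0,1,-0.217,-0.879,0,0,0,0,1,-0.217,-0.879,0,0,0,0,1,-0.217,-0.879,0,0,0,0,1,-0.217,-0.879,0,0,0,0,1])

```text
clock: 11.55
tcp_pos: [0.4501, -0.3387, 0.2408]
orientation: [-0.0, 0.064, 0.998, 0.0]
wrist_force: [-0.2, -0.2, -0.4]
finger_gap: 0.0854
grip_force: 0.0
```

Run:
```python
from h import *
c=get_calibration("wrist");np.save("pics/w5c.npy",c,allow_pickle=True);snap("wrist","w5",s=1.25)
print(proj(c,(.4965,-.345,.1))*1.25)
```

```text
[403.52043059 294.50449764]
```

View pics/w5.png

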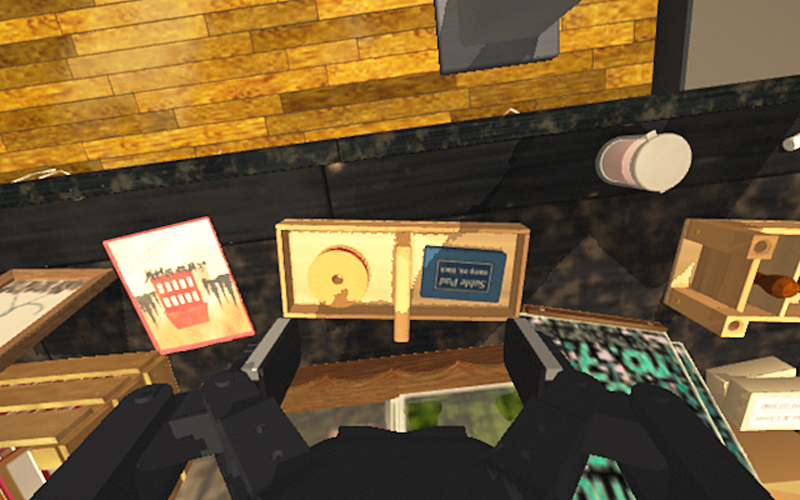

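The tote's grip bar runs from (403,237) to (402,342), with the rim corners at about (278,220), (529,226), (524,319) and (283,318).

Run:
```python
from h import *
c=np.load("pics/w5c.npy",allow_pickle=True).item()
W=lambda u,v,z:atz(c,u/1.25,v/1.25,z)
T=np.array([W(278,220,.044),W(529,226,.044),W(524,319,.044),W(283,318,.044)]);print(T.round(4),T.mean(0))
d=T[[1,2]].mean(0)-T[[0,3]].mean(0);print(np.degrees(np.arctan2(-d[0],d[1])),np.linalg.norm(d))
a,b=W(403,237,.1),W(402,342,.1);print(a,b,np.linalg.norm(a-b),(a+b)/2)
plan([(.497,-.345,.12,172.5),(.497,-.345,.068,172.5)],(.45,-.34,.24,172.5))
```

```text
[[ 0.4258 -0.4605  0.044 ]
 [ 0.4635 -0.2152  0.044 ]
 [ 0.5655 -0.2227  0.044 ]
 [ 0.5312 -0.4799  0.044 ]] [ 0.49650819 -0.34454625  0.044     ]
-8.157869526220692 0.25381640509768294
[ 0.44484094 -0.33886728  0.1       ] [ 0.54322673 -0.35235225  0.1       ] 0.09930563360600755 [ 0.49403384 -0.34560977  0.1       ]
[-0.236, 0.006, 0.6, 0.0, 0.0, 0.0] 
[-0.236, 0.006, 0.86, 0.0, 0.0, 0.0]
```

Request:
jog_arm(motion=[-0.23,0.005,0.2,0,0,0.003,1,-0.23,0.005,0.4,0,0,0.003,1,-0.23,0.005,0.55,0,0,0.003,1,-0.23,0.005,0.7,0,0,0.003,1,-0.23,0.005,0.8,0,0,0.003,1,-0.23,0.005,0.855,0,0,0.003,1,-0.23,0.005,0.855,0,0,0.003,1])

```text
clock: 12.48
tcp_pos: [0.4956, -0.3446, 0.0695]
orientation: [-0.0, 0.067, 0.998, 0.0]
wrist_force: [0.3, 1.3, 0.5]
finger_gap: 0.0855
grip_force: 0.0
```

Request:
jog_arm(motion=[0,0,0,0,0,0,0.5,0,0,0,0,0,0,0.3,0,0,0,0,0,0,0.2,0,0,0,0,0,0,0,0,0,0,0,0,0,0,0,0,0,0,0,0,0,0,0,0,0,0,0,0], newtons=30)

```text
clock: 13.35
tcp_pos: [0.4959, -0.3456, 0.0701]
orientation: [0.0, 0.068, 0.998, -0.0]
wrist_force: [-0.6, 1.2, 5.1]
finger_gap: 0.0139
grip_force: 30.7
```

Request:
jog_arm(motion=[0,0,0,0,0,0,0,0,0,0,0,0,0,0,0,0,-0.02,0,0,0,0,0,0,-0.05,0,0,0,0,0,0,-0.1,0,0,0,0,0,0,-0.15,0,0,0,0,0,0,-0.15,0,0,0,0], newtons=100)

```text
clock: 14.22
tcp_pos: [0.4965, -0.3463, 0.1011]
orientation: [0.001, 0.068, 0.998, -0.001]
wrist_force: [0.4, 0.1, -5.8]
finger_gap: 0.013
grip_force: 97.5
```

Request:
jog_arm(motion=[0,0,-0.05,0,0,0,0,0,0,-0.12,0,0,0,0,0,0,-0.22,0,0,0,0,0,0,-0.32,0,0,0,0,0,0,-0.42,0,0,0,0,0,0,-0.5,0,0,0,0,0,0,-0.54,0,0,0,0,0,0,-0.54,0,0,0,0])

```text
clock: 15.22
tcp_pos: [0.496, -0.3458, 0.2083]
orientation: [0.0, 0.068, 0.998, -0.0]
wrist_force: [0.4, -0.0, -6.0]
finger_gap: 0.0128
grip_force: 97.7
```

Run:
```python
from h import *
c=get_calibration("wrist");np.save("pics/w6c.npy",c,allow_pickle=True);snap("wrist","w6",s=1.25)
print(env.get_state()["tcp_pos"],env.get_state()["ft_torque"])
a=(.4435,-.18,.208,172);plan([a],(.4957,-.345,.208,172.2))
b=(.45,-.0,.208,171.5);plan([b],a)
d=(.556,.089,.208,171.2);plan([(.49,.089,.208,171.2),d],b)
```

```text
[ 0.4956326  -0.34544838  0.20743307] [ 0.03242572  0.10467804 -0.00356681]
[0.371, 0.782, 0.0, 0.0, 0.0, 0.002] 
[0.093, 0.896, 0.0, 0.0, 0.0, 0.006] 
[-0.132, 0.47, 0.0, 0.0, 0.0, 0.003] 
[-0.458, 0.518, 0.0, 0.0, 0.0, 0.003]
```

View pics/w6.png

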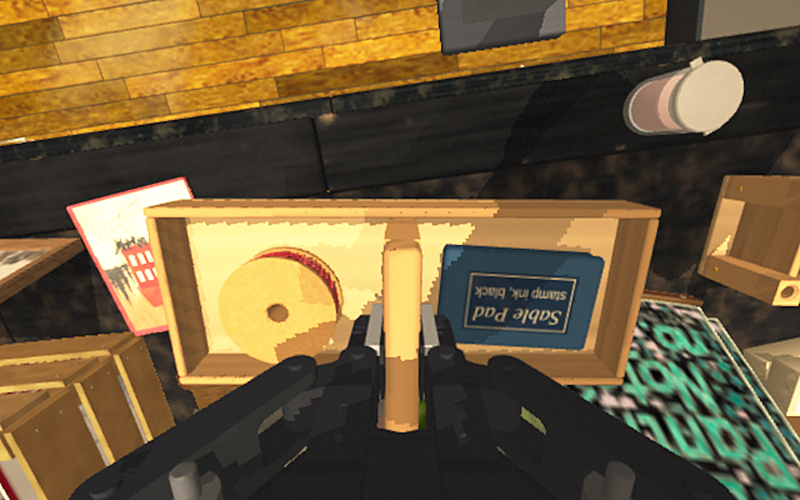

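The tote hangs level: the near rim runs from (148,207) to (660,208), and the pad and spool lie flat inside. I'll check the tote's pose in the hand while it travels.

Run:
```python
from h import *
c=np.load("pics/w6c.npy",allow_pickle=True).item()
W=lambda u,v,z:atz(c,u/1.25,v/1.25,z)
a,b=W(147,206,.1815),W(661,207,.1815);d=b-a;print(a,b,np.linalg.norm(d),np.degrees(np.arctan2(-d[0],d[1])))
n=np.array([d[1],-d[0]])/np.linalg.norm(d[:2]);print("centre",(a+b)[:2]/2+.051*n)
g,h=W(403,246,.238),W(402,430,.238);print((g+h)/2,np.linalg.norm(g-h),np.degrees(np.arctan2((h-g)[1],(h-g)[0])))
```

```text
[ 0.43034876 -0.46371888  0.1815    ] [ 0.4646811  -0.21640716  0.1815    ] 0.2496833975038945 -7.903409998394582
centre [ 0.4980305 -0.3470757]
[ 0.48935002 -0.34650535  0.238     ] 0.07622434223931905 -8.02815646973389
```

Request:
jog_arm(motion=[0.02,0.05,0,0,0,0,0,0.06,0.13,0,0,0,0,0,0.12,0.25,0,0,0,0,0,0.19,0.4,0,0,0,0,0,0.26,0.54,0,0,0,0,0,0.32,0.66,0,0,0,0,0,0.36,0.74,0,0,0,0,0,0.371,0.782,0,0,0,0,0,0.371,0.782,0,0,0,0,0])

```text
clock: 16.4
tcp_pos: [0.4437, -0.1803, 0.2078]
orientation: [0.0, 0.068, 0.998, -0.0]
wrist_force: [0.3, -0.8, -5.8]
finger_gap: 0.0125
grip_force: 97.8
```

Request:
jog_arm(motion=[0,0.05,0,0,0,0,0,0.02,0.14,0,0,0,0,0,0.03,0.27,0,0,0,0,0,0.05,0.43,0,0,0,0,0,0.06,0.59,0,0,0,0,0,0.08,0.74,0,0,0,0,0,0.09,0.84,0,0,0,0,0,0.093,0.896,0,0,0,0,0,0.093,0.896,0,0,0,0,0])

```text
clock: 17.52
tcp_pos: [0.4492, 0.0003, 0.2077]
orientation: [-0.0, 0.067, 0.998, -0.0]
wrist_force: [-1.0, -0.5, -5.7]
finger_gap: 0.0124
grip_force: 97.9
```

Run:
```python
from h import *
b=(.45,0,.208,172.2);plan([(.49,.0895,.208,171.2),(.554,.0895,.208,171.2),(.554,.0895,.17,171.2)],b)
```

```text
[-0.137, 0.471, 0.0, 0.0, 0.0, 0.011] 
[-0.454, 0.514, 0.0, 0.0, 0.0, 0.011] 
[-0.454, 0.514, 0.19, 0.0, 0.0, 0.011]
```

Request:
jog_arm(motion=[-0.02,0.05,0,0,0,0.002,0,-0.06,0.15,0,0,0,0.004,0,-0.11,0.29,0,0,0,0.006,0,-0.18,0.41,0,0,0,0.008,0,-0.27,0.48,0,0,0,0.011,0,-0.35,0.505,0,0,0,0.011,0,-0.41,0.514,0,0,0,0.011,0,-0.44,0.514,0.03,0,0,0.011,0,-0.454,0.514,0.09,0,0,0.011,0,-0.454,0.514,0.15,0,0,0.011,0,-0.454,0.514,0.18,0,0,0.011,0,-0.454,0.514,0.19,0,0,0.011,0])

```text
clock: 19.02
tcp_pos: [0.5525, 0.0891, 0.1691]
orientation: [-0.001, 0.077, 0.997, -0.0]
wrist_force: [0.2, -0.6, -4.6]
finger_gap: 0.0123
grip_force: 98.0
```

Run:
```python
from h import *
print(env.get_state()["tcp_pos"],env.get_state()["orientation"])
c=get_calibration("wrist");np.save("pics/w7c.npy",c,allow_pickle=True);snap("wrist","w7",s=1.25)
```

```text
[0.55253475 0.0890945  0.16905171] [-5.67344917e-04  7.65790805e-02  9.97063345e-01 -9.78110826e-05]
```

View pics/w7.png

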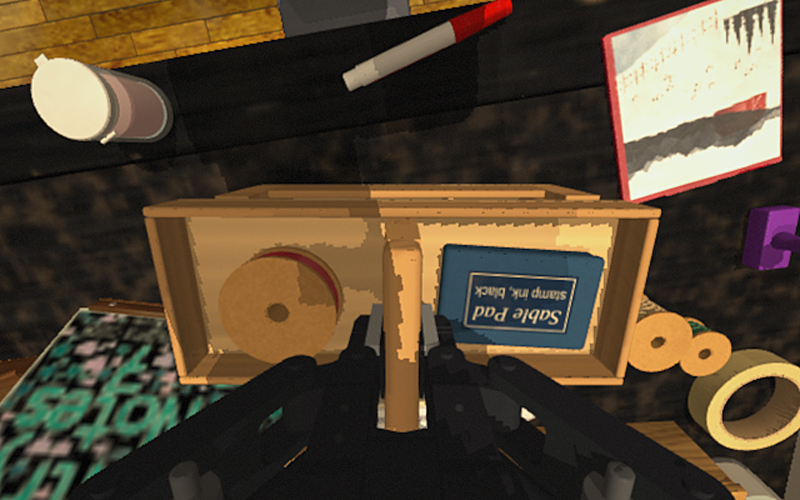

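Request:
jog_arm(motion=[0,0,0.02,0,0,0,0,0,0,0.05,0,0,0,0,0,0,0.08,0,0,0,0,0,0,0.1,0,0,0,0,0,0,0.115,0,0,0,0,0,0,0.125,0,0,0,0,0,0,0.125,0,0,0,0])

```text
clock: 19.95
tcp_pos: [0.5543, 0.0901, 0.1452]
orientation: [0.001, 0.076, 0.997, 0.001]
wrist_force: [1.8, 4.7, -2.5]
finger_gap: 0.0126
grip_force: 98.5
```

Request:
jog_arm(motion=[-0.002,0.006,0,0,0,0,0,-0.002,0.006,0.01,0,0,0,0,-0.002,0.006,0.02,0,0,0,0,-0.002,0.006,0.02,0,0,0,0])

```text
clock: 20.45
tcp_pos: [0.5541, 0.0906, 0.1404]
orientation: [0.0, 0.076, 0.997, 0.0]
wrist_force: [2.9, 4.3, -5.0]
finger_gap: 0.0127
grip_force: 98.2
```

Request:
jog_arm(motion=[-0.004,0.006,0.006,0,0,0,0,-0.006,0.008,0.012,0,0,0,0,-0.006,0.008,0.018,0,0,0,0,-0.006,0.008,0.018,0,0,0,0])

```text
clock: 20.95
tcp_pos: [0.5545, 0.091, 0.1383]
orientation: [-0.0, 0.077, 0.997, -0.001]
wrist_force: [-3.9, 0.2, 6.6]
finger_gap: 0.012
grip_force: 100.0
```

Request:
jog_arm(motion=[0,0,0,0,0,0,0,0,0,0,0,0,0,0,0,0,0,0,0,0,0.5,0,0,0,0,0,0,0.5,0,0,0,0,0,0,0.6,0,0,0,0,0,0,0.6], newtons=20)

```text
clock: 21.7
tcp_pos: [0.5553, 0.0915, 0.1369]
orientation: [-0.0, 0.077, 0.997, -0.0]
wrist_force: [0.6, -0.3, 0.5]
finger_gap: 0.0514
grip_force: 0.0
```

Request:
jog_arm(motion=[0,0,-0.05,0,0,0,0.6,0,0,-0.15,0,0,0,0.6,0,0,-0.3,0,0,0,0.6,0,0,-0.45,0,0,0,0.6,0,0,-0.6,0,0,0,0.6,0,0,-0.7,0,0,0,0.6,0,0,-0.7,0,0,0,0.6,0,0,-0.7,0,0,0,0.6])

```text
clock: 22.7
tcp_pos: [0.555, 0.0916, 0.2765]
orientation: [-0.0, 0.077, 0.997, -0.0]
wrist_force: [-0.7, 0.7, 0.2]
finger_gap: 0.0511
grip_force: 0.0
```

Run:
```python
from h import *
c=get_calibration("wrist");snap("wrist","w8",s=1.25);snap("top","top2")
im=cv2.imread("pics/raw_w8.png").astype(int)
# predicted features if seated
a=np.radians(-8.8);R=np.array([[np.cos(a),-np.sin(a)],[np.sin(a),np.cos(a)]])
P=lambda x,y,z:np.r_[np.array([.556,.0895])+R@[x,y],z]
def edge(n,p,dr,rng=14):
    q=proj(c,p);d=proj(c,p+1e-3*np.array(dr))-q;d/=np.linalg.norm(d);t=np.arange(-rng,rng+1)
    v=np.array([im[int(round(q[1]+k*d[1])),int(round(q[0]+k*d[0]))].sum()for k in t]);print(n,q.round(1),v.tolist())
ex=np.r_[R@[1,0],0];ey=np.r_[R@[0,1],0]
for y in(-.09,-.03,.03,.09):edge(f"near rim y={y}",P(-.051,y,.112),ex)
for x in(-.03,.0):edge(f"+y end x={x}",P(x,.127,.112),ey);edge(f"-y end x={x}",P(x,-.127,.112),ey)
```

```text
near rim y=-0.09 [238.  144.2] [70, 84, 69, 81, 81, 69, 68, 47, 77, 205, 281, 269, 259, 252, 256, 302, 388, 395, 397, 365, 395, 475, 464, 457, 459, 453, 448, 453, 457]
near rim y=-0.03 [293.6 144.2] [119, 124, 145, 124, 97, 100, 100, 54, 116, 211, 245, 288, 352, 310, 252, 285, 362, 372, 367, 335, 402, 488, 471, 468, 468, 456, 461, 425, 354]
near rim y=0.03 [349.3 144.2] [104, 103, 112, 114, 113, 107, 108, 88, 158, 276, 292, 452, 525, 387, 333, 311, 436, 522, 505, 451, 349, 365, 364, 354, 336, 303, 479, 601, 595]
near rim y=0.09 [404.9 144.2] [104, 102, 103, 101, 82, 86, 86, 66, 133, 299, 381, 357, 286, 254, 321, 352, 466, 489, 473, 460, 367, 398, 382, 341, 337, 307, 482, 600, 584]
+y end x=-0.03 [436.9 163.7] [419, 223, 205, 219, 232, 227, 216, 195, 322, 519, 559, 565, 504, 136, 88, 113, 93, 94, 89, 89, 83, 90, 92, 91, 117, 105, 108, 96, 101]
-y end x=-0.03 [206.1 163.6] [115, 123, 120, 119, 118, 127, 124, 127, 133, 127, 137, 136, 117, 120, 263, 381, 378, 373, 296, 189, 217, 219, 220, 230, 217, 196, 276, 411, 462]
+y end x=0.0 [433.7 190.2] [398, 250, 210, 222, 228, 229, 210, 186, 327, 529, 560, 574, 531, 146, 151, 154, 148, 144, 152, 158, 150, 152, 154, 135, 119, 111, 98, 103, 99]
-y end x=0.0 [209.3 190.1] [112, 106, 102, 94, 97, 109, 95, 93, 93, 85, 90, 89, 92, 89, 248, 383, 393, 388, 307, 191, 213, 215, 219, 226, 218, 220, 286, 336, 378]
```

```bash
python3 -c "
from workcell import env
print(env.hand_in())"
```

```text
the job is handed in; nothing more can be done
None
```

The job is handed in, result not shown: the left-over stamp is in the empty compartment and the tote is on the base tray at its seated height, rim edges within about 2 mm of predicted, gripper clear.

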